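# Open the spares jar at the striker counter

### The job

A striker has been left lying on the lid of one of the two jars of spare carrom men: lay it flat in the shallow tray first. Then unscrew that jar's tight lid anticlockwise, letting the rack's square well hold the jar against the twist; stop turning once the lid's threads let go (about a sixth of a turn) and lift it straight up without pulling the jar out of the rack. Finish while still holding the lid level just above the jar's mouth, clear of it by about a finger's breadth (15 mm), ready to go straight back on, with everything else on the counter left as it was.

Things in the scene. Friction and masses are not known exactly. Their poses are not given: they have to be found in the camera images.
- striker_center (a point): the mottled amber carrom striker that lies on the lid: a flat round disc 41 mm across and 10 mm thick, 15 g. The point is its centre, half-way up (5 mm over its underside); its z axis is the disc's axis. It must go into the tray.
- striker: the same striker; origin at the centre of its underside.
- cap_center (a point): the plain metal screw lid of the jar with the striker on it: round, 61 mm across, 16 mm tall, flat on top, 40 g. Grip its round side from above, a finger on each side (50 N is ample). The point is on its axis, half-way up (8 mm above its lower edge, 8 mm below its top); z is the axis, up. When tight, this point is 5 mm below the jar's rim and 18 mm above the top of the jar's square body.
- cap: the same lid; origin on its axis at its lower edge. Three short lugs under its edge are caught under three short threads on the jar's neck; a springy liner keeps it tight. It takes 0.2 to 0.5 N m anticlockwise seen from above to start it, much less after 15 degrees. It may climb up to 2 mm by itself as it turns, or be kept at its height. Until its lugs are out, pulling it up lifts the jar.
- cap_lug (a point): the middle of one of the lid's lugs, 25.5 mm from its axis. When tight it lies along +x of jar_mouth; its angle about the jar's z axis (+ is anticlockwise from above) shows how far the lid is turned. The lugs are out of the threads from 45 to 95 degrees, where the lid lifts straight off; 60 to 70 is right. Turned further without lifting, they run into the next threads.
- jar_mouth (a point): centre of that jar's rim, on its axis, 79 mm above its foot; z up, x and y parallel to its sides. Clear glass, full of spare carrom men, 0.34 to 0.53 kg; square body 68 x 68 mm, 56 mm high, a shoulder, a round neck 46 mm across, mouth 39 mm. When tight the lid's lower edge is 13 mm below this point, its top 3 mm above. With the lid held 15 mm clear, its centre is 23 mm above this point.
- jar: the same jar; origin at the centre of its foot.
- jar_rack: the fixed wooden jar rack, 115 by 290 mm and 34 mm high, with two square wells 26 mm deep and 71 mm wide, 70 mm either side of its middle along its y axis; a jar stands loose in each, with 1.5 mm of play all round, and cannot turn in it beyond 3 degrees. Origin at the centre of its underside. Which of the wells holds the jar with the striker on its lid varies.
- tray_in (a point): the centre of the floor of the shallow, fixed dark wooden tray with a grey cloth floor, empty at first: inside 138 mm along its x and 158 mm along its y, the lip 6 mm high, its floor 4 mm above the counter.
- jar2: the other jar with its lid on, same size, in the other well; leave it alone. Origin at the centre of its foot.
- striker2: another striker lying on the counter, same size; leave it alone. Origin at the centre of its underside.
- man1: the lowest of a stack of four loose natural wood carrom men, each 30 mm across and 8 mm thick; leave the stack alone. Origin at its underside.
- man4: the uppermost of that stack. Origin at its underside, 24 mm above the counter.
- pocket_ring: a loose brass pocket ring lying flat, 60 mm across and 7 mm high; leave it alone. Origin at the centre of its underside.
- coin_tin: a round green enamel coin tin, 91 mm across and 74 mm high; leave it alone. Origin at the centre of its underside.

How it is judged (in metres and radians):
On the way, in this order (a step that is already met when the one before it is completed fails the run):
1. the striker lies flat and released in the tray, the lid still tight (turned less than 10 degrees) on the jar (x of striker_center in the frame of tray_in between -0.05 and 0.05 m and y of striker_center in the frame of tray_in between -0.06 and 0.06 m and z of striker_center in the frame of tray_in below 0.01 m and angle between striker_center's own z axis and vertical below 0.15 rad and contact force between the fingers and striker below 0.05 N and y of cap_lug in the frame of jar_mouth below 0.005 m and z of cap_center in the frame of jar_mouth below 0 m), for 0.2 s.
2. the lid has been turned anticlockwise out of its threads (past about 39 degrees) while still down on the neck of the upright jar (y of cap_lug in the frame of jar_mouth above 0.016 m and z of cap_center in the frame of jar_mouth below 0 m and distance of jar_mouth from where it was at the start of the episode below 0.01 m), for 0.05 s.
At the end, for the whole second after the job is handed in: The lid is held by the fingers, still and level (within 8 degrees), on the jar's axis within 12 mm, its lower edge 3 to 30 mm above the rim and touching the jar nowhere; the jar still sits upright in its well (mouth within 8 mm of its start); the striker lies flat and released on the tray's floor (z of cap_center in the frame of jar_mouth between 0.011 and 0.038 m and horizontal distance between cap_center and jar_mouth below 0.012 m and angle between each of cap_center, striker_center's own z axis and vertical below 0.15 rad and linear speed of cap below 0.03 m/s and contact force between the fingers and cap above 1 N and contact force between cap and jar below 0.1 N and distance of jar_mouth from where it was at the start of the episode below 0.008 m and angle between jar's own z axis and vertical below 0.06 rad and x of striker_center in the frame of tray_in between -0.05 and 0.05 m and y of striker_center in the frame of tray_in between -0.06 and 0.06 m and z of striker_center in the frame of tray_in below 0.01 m and contact force between the fingers and striker below 0.05 N); the arm keeps its last pose, push and grip.
It fails at once if the jar is pulled up, pushed or tipped out of its well (mouth moved more than 12 mm) (distance of jar_mouth from where it was at the start of the episode above 0.012 m).
It fails at once if the lid is turned on far past the point where its threads let go (beyond about 118 degrees) while down on the neck (x of cap_lug in the frame of jar_mouth below -0.012 m and z of cap_center in the frame of jar_mouth below 0.003 m and horizontal distance between cap_center and jar_mouth below 0.01 m).
It fails at once if the striker is dropped (falls free faster than 0.6 m/s) (contact force between the fingers and striker below 0.01 N and linear speed of striker above 0.6 m/s).
It fails at once if something else on the counter is shifted more than 20 mm: the other jar, the other striker, the stack of carrom men, the brass ring or the coin tin (distance of any of jar2, striker2, man1, man4, pocket_ring, coin_tin from where it was at the start of the episode above 0.02 m).
It also fails if it takes over 54 s, if anything falls off the work surface, if the arm or the gripper's body presses on something with over 40 N, if the wrist force passes 120 N, or if a joint passes its speed limit or range.

### The arm

A 6-joint arm with a two-finger parallel gripper is mounted at the origin on the work surface. World frame = base frame: x ahead of the robot, y to its left, z up, the work surface at z = 0. Lengths are in mm, angles in rad, forces in N, time in s.
With the tool pointing down it reaches from about 275 to 825 mm from the base axis. Payload 5.2 kg.
Tool frame: the origin (TCP) lies at the very end of the fingers, on their centre line; the grasp point (between the pads) lies 19 mm behind it; z points along the fingers, y is the line along which they close (so a half turn about z gives the same grasp; the last joint's range is limited). The gripper opens to 93 mm and grips with 3 to 60 N. Pads are 15 mm wide; open, the fingers measure 128 mm over their backs; the gripper's body (75 mm by 188 mm) begins 65 mm behind the grasp point.
Start: joints at [-1.38, 0.259, 1.535, -0, 1.348, -0.203], TCP at [211.056, -507.898, 218.653] pointing down, gripper open.
Joint ranges: [-3.14, 3.14], [-0.91, 2.08], [0.19, 2.58], [-1.22, 4.36], [0.22, 2.71], [-3.12, 3.12]. Speed limits (rad/s): [2.57, 2.57, 3.14, 3.14, 3.14, 3.14].

### API

Orientations are given as [roll, pitch, yaw] about the fixed x, y, z axes, in that order (R = Rz(yaw) Ry(pitch) Rx(roll)).
In Python, from bench import robot gives the robot as it stands. The module is installed in compiled form; this text tells all that it offers. Calls block until the motion is done:
- robot.move_ptp(position, orientation): joint-space move of the TCP to a pose.
- robot.move_linear(position, ori=None, speed=150, f_stop=None): straight line of the TCP; ori=None keeps the orientation; speed is the mean speed in mm/s. With f_stop (N) it stops when the force on the tool has changed by that much, and returns True; else False.
- robot.move_j(angles): joint-space move.
- robot.move_gripper(opening): opening from 0.0 (shut) to 1.0 (fully open); the grip force is fixed at half the most; returns when the fingers have stopped.
- robot.sleep(seconds).
- robot.inverse_kinematics(position, orientation): joint angles nearest the present ones, or None.
- robot.get_image(name): name is "side" or "top"; returns a dict with "img" (420x560x3 uint8, blue, green, red), "fovy" (degrees; the focal length in pixels is half the picture's height over the tangent of half this angle, whatever the lens; pixels are square), "cx", "cy" (the principal point, pixels), "eye" and "orientation" of the camera in the world. Camera axes: x right, y down, z forward; pixel columns grow to the right and rows downward; lengths in mm; the calibration is good to about 2 mm. A picture is of the moment at which its call begins. There is no depth.
A pose or a line that the arm cannot do raises robot.MotionError and nothing moves.
- robot.hand_in(): hands the job in; it is judged then, once.
Readings, each from a call of its own:
- robot.current_t(): time.
- robot.current_qpos(): joint angles.
- robot.current_joint_vel(): joint speeds.
- robot.current_joint_efforts(): joint torques, N m.
- robot.current_tcp_pos(): TCP position.
- robot.current_eef_rot(): TCP orientation.
- robot.current_contact_force(): force on the tool from outside, world axes, zero at the start.
- robot.current_ft_torque(): the same for the moment, N m.
- robot.current_gripper_width(): opening from 0.0 (shut) to 1.0 (fully open).
- robot.current_finger_force(): force on a finger pad.
Only numpy, scipy, OpenCV 4.12 (cv2) and the standard library are available. Lean on these libraries where they do the work, as an engineer would, in place of code of your own. Each camera call takes 0.05 s, during which the arm holds its last target. There are 200 camera calls.

## Working session

There is one attempt and no reset: what is moved stays moved. The work goes in short steps, each a Python script; the robot and the scene stay as the last script left them, time stands still between calls to the robot, and variables do not carry over. Pictures are saved under pics/ and viewed, at most 10 in all, crops included, and the job is handed in when it is done.

```bash
mkdir -p pics; python3 - <<'E'
from bench import robot
import cv2
for n in("top","side"):
    d=robot.get_image(n); cv2.imwrite(f"pics/{n}0.png",d["img"])
    print(n,{k:d[k] for k in d if k!="img"})
print(robot.current_t())
E
```

```text
top {'fovy': 42.748066503538524, 'cx': 280.1750672342656, 'cy': 212.72160693314373, 'eye': array([ 376.11344879,   37.57370843, 1301.31950138]), 'orientation': array([-3.02976200e+00,  2.34675376e-03, -1.55426366e+00])}
side {'fovy': 43.04604929528078, 'cx': 284.07661796817257, 'cy': 209.92388548292377, 'eye': array([371.38377201, 781.38628806, 980.0385543 ]), 'orientation': array([-2.43187061, -0.01467327, -2.91782375])}
0.1
```

View pics/top0.png

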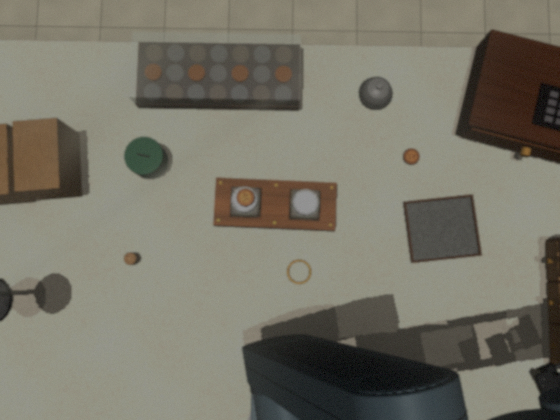

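View pics/side0.png

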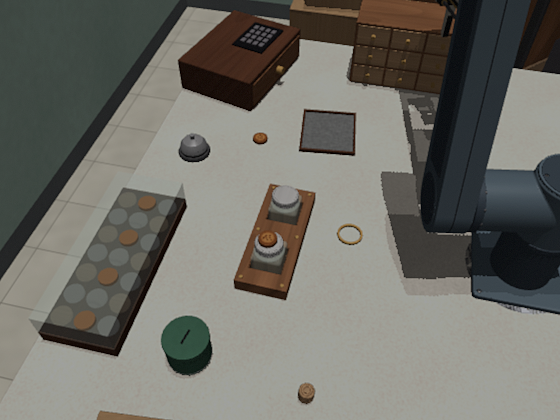

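The top view shows the amber striker on the left jar's lid at about (246,198), the tray at about (441,229) and the brass ring at (299,271). The side view shows the same striker at (267,240). Next I'll zoom in and measure.

```bash
cat > h.py <<'E'
import numpy as np, cv2
from scipy.spatial.transform import Rotation as R
def ray(d,u,v):
    f=210/np.tan(np.radians(d["fovy"]/2))
    r=np.array([(u-d["cx"])/f,(v-d["cy"])/f,1.])
    return R.from_euler("xyz",d["orientation"]).apply(r)
def atz(d,u,v,z):
    r=ray(d,u,v); e=np.array(d["eye"]); return e+r*(z-e[2])/r[2]
def proj(d,p):
    f=210/np.tan(np.radians(d["fovy"]/2))
    c=R.from_euler("xyz",d["orientation"]).inv().apply(np.array(p)-d["eye"])
    return c[0]/c[2]*f+d["cx"],c[1]/c[2]*f+d["cy"]
def amber(d,box):
    x0,y0,x1,y1=box; h=cv2.cvtColor(d["img"][y0:y1,x0:x1],cv2.COLOR_BGR2HSV)
    return h
E
python3 - <<'E'
from bench import robot
from h import *
T=robot.get_image("top");S=robot.get_image("side")
a=cv2.resize(T["img"][165:285,205:345],None,fx=4,fy=4,interpolation=cv2.INTER_CUBIC)
b=cv2.resize(S["img"][180:300,225:325],None,fx=4,fy=4,interpolation=cv2.INTER_CUBIC)
h=max(a.shape[0],b.shape[0])
cv2.imwrite("pics/t1.png",a);cv2.imwrite("pics/s1.png",b)
# rack corners, tray corners estimates
for n,l,z in(("rack",[(215,178),(337,182),(336,231),(214,226)],34),("tray",[(403,201),(472,195),(481,257),(411,262)],10)):
    P=np.array([atz(T,u,v,z)[:2] for u,v in l]);print(n,P.round(1).tolist(),P.mean(0),[np.linalg.norm(P[i]-P[i-1]).round(1) for i in range(4)])
for n,d,(x0,y0,x1,y1) in(("T",T,(230,185,262,215)),("S",S,(250,225,285,255))):
    q=cv2.cvtColor(d["img"][y0:y1,x0:x1],cv2.COLOR_BGR2HSV)
    m=((q[...,0]<22)&(q[...,1]>110)&(q[...,2]>60)).astype(np.uint8)
    k,lab,st,ce=cv2.connectedComponentsWithStats(m); i=1+st[1:,4].argmax()
    u,v=ce[i]+[x0,y0]; print(n,st[i],u,v,atz(d,u,v,98))
E
```

```text
rack [[599.5, 200.3], [594.5, -91.8], [477.0, -89.9], [484.1, 199.2]] [538.77616407  54.47236764] [np.float64(115.4), np.float64(292.1), np.float64(117.5), np.float64(289.3)]
tray [[554.5, -254.5], [571.9, -422.1], [422.1, -440.2], [407.4, -272.3]] [ 488.98159079 -347.27751395] [np.float64(148.2), np.float64(168.5), np.float64(150.9), np.float64(168.5)]
T [  8   5  16  15 190] 245.11052631578949 196.88947368421051 [545.96190196 122.62310806  98.        ]
S [  0   0  35  30 570] 266.2035087719298 234.38947368421051 [548.38566072 114.43909775  98.        ]
```

View pics/t1.png

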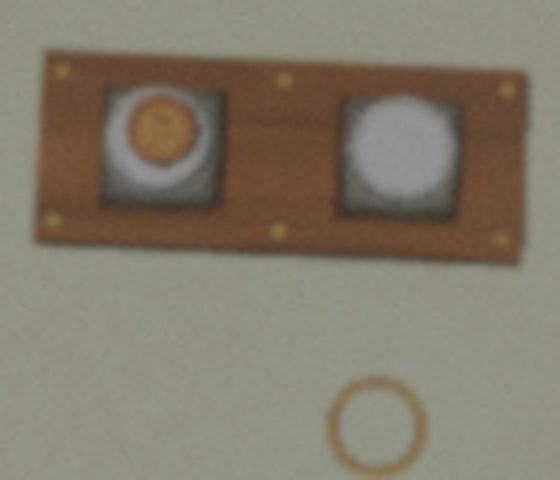

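View pics/s1.png

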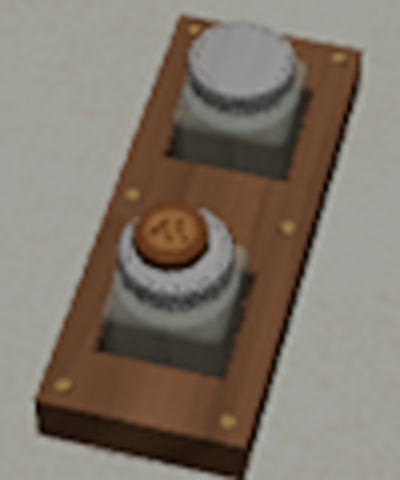

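The zoomed crops show the striker at (245.3,197.5) in top and about (267.6,237.6) in side. The lid is at (244.1,198.6) in top and about (268.9,241.6) in side. I'll triangulate, then pick the striker.

```bash
python3 - <<'E'
from bench import robot
from h import *
T=robot.get_image("top");S=robot.get_image("side")
def tri(a,b):
    A=[];y=[]
    for d,p in((T,a),(S,b)):
        r=ray(d,*p);r/=np.linalg.norm(r);M=np.eye(3)-np.outer(r,r);A.append(M);y.append(M@d["eye"])
    return np.linalg.lstsq(np.vstack(A),np.hstack(y),rcond=None)[0]
for n,a,b,z in(("striker",(245.3,197.5),(267.6,237.6),100),("lid",(244.1,198.6),(268.9,241.6),90)):
    print(n,atz(T,*a,z),atz(S,*b,z),tri(a,b))
c=lambda x,y:((x+.5)/4+204.5,(y+.5)/4+164.5)
P=np.array([atz(T,*c(*p),34)[:2] for p in((46,51),(527,73),(519,263),(36,242))]);ax=(P[0]+P[3]-P[1]-P[2]);ax/=np.linalg.norm(ax)
print("rack",P.mean(0),ax,"well",P.mean(0)+70*ax)
cs=lambda x,y:((x+.5)/4+224.5,(y+.5)/4+179.5)
P=np.array([atz(S,*cs(*p),34)[:2] for p in((182,15),(361,52),(248,446),(38,402))]);ax=(P[2]+P[3]-P[1]-P[0]);ax/=np.linalg.norm(ax)
print("rackS",P.round(0).tolist(),P.mean(0),ax,"well",P.mean(0)+70*ax)
print("trayS",np.mean([atz(S,*p,10) for p in((303,110),(355,112),(354,153),(299,150))],axis=0))
print(robot.current_eef_rot())
for y in(-1.2,-.6,0,.6):
    for p in((545,123,150),(489,-347,60)):print(y,p,robot.inverse_kinematics(p,(np.pi,0,y)))
E
```

```text
striker [544.29350685 122.02023539 100.        ] [543.09046208 123.50659605 100.        ] [544.00269148 122.10797821  98.15843562]
lid [543.11929699 125.39763176  90.        ] [539.8387655  125.66125826  90.        ] [541.54857877 125.30823474  89.6104732 ]
rack [539.50226503  55.38235151] [0.0287146  0.99958765] well [541.51228713 125.35348707]
rackS [[590.0, -90.0], [478.0, -85.0], [484.0, 201.0], [597.0, 200.0]] [537.3823057   56.43715631] [0.02156582 0.99976743] well [538.89191316 126.42087645]
trayS [ 489.32925705 -344.44849827   10.        ]
[-3.14102193e+00 -8.59191984e-05  3.93814009e-01]
-1.2 (545, 123, 150) [ 2.23309075e-02  3.28812447e-01  1.61325049e+00 -4.44089210e-16
  1.19952972e+00  2.79312723e+00]
-1.2 (489, -347, 60) [-8.03002981e-01  4.90063537e-01  1.60805954e+00 -4.44089210e-16
  1.04346958e+00  1.96779335e+00]
-0.6 (545, 123, 150) [ 2.23309075e-02  3.28812447e-01  1.61325049e+00 -4.44089210e-16
  1.19952972e+00  2.19312723e+00]
-0.6 (489, -347, 60) [-8.03002981e-01  4.90063537e-01  1.60805954e+00 -4.44089210e-16
  1.04346958e+00  1.36779335e+00]
0 (545, 123, 150) [ 2.23309075e-02  3.28812447e-01  1.61325049e+00 -4.44089210e-16
  1.19952972e+00  1.59312723e+00]
0 (489, -347, 60) [-8.03002981e-01  4.90063537e-01  1.60805954e+00 -4.44089210e-16
  1.04346958e+00  7.67793346e-01]
0.6 (545, 123, 150) [ 2.23309075e-02  3.28812447e-01  1.61325049e+00 -4.44089210e-16
  1.19952972e+00  9.93127234e-01]
0.6 (489, -347, 60) [-8.03002981e-01  4.90063537e-01  1.60805954e+00 -4.44089210e-16
  1.04346958e+00  1.67793346e-01]
```

```bash
python3 - <<'E'
from bench import robot
from h import *
o=(np.pi,0,0)
robot.move_gripper(.62)
robot.move_ptp((543.8,122.5,150),o)
robot.move_linear((543.8,122.5,115))
print(robot.move_linear((543.8,122.5,93),speed=40,f_stop=4),robot.current_tcp_pos(),robot.current_contact_force())
robot.move_gripper(.2)
print("w",robot.current_gripper_width()*93,robot.current_finger_force(),robot.current_contact_force())
robot.move_linear((543.8,122.5,150),speed=60)
print("w",robot.current_gripper_width()*93,robot.current_finger_force(),robot.current_t())
S=robot.get_image("side");cv2.imwrite("pics/s2.png",cv2.resize(S["img"][150:300,200:350],None,fx=4,fy=4))
E
```

```text
False [543.81333189 122.5188663   92.95127553] [-0.00394654 -0.42678511 -0.89460709]
w 40.06390201731314 30.000354945659637 [-0.26491609 -0.27520896 -0.19230852]
w 39.91594070526648 29.999875724315643 6.2167
```

View pics/s2.png

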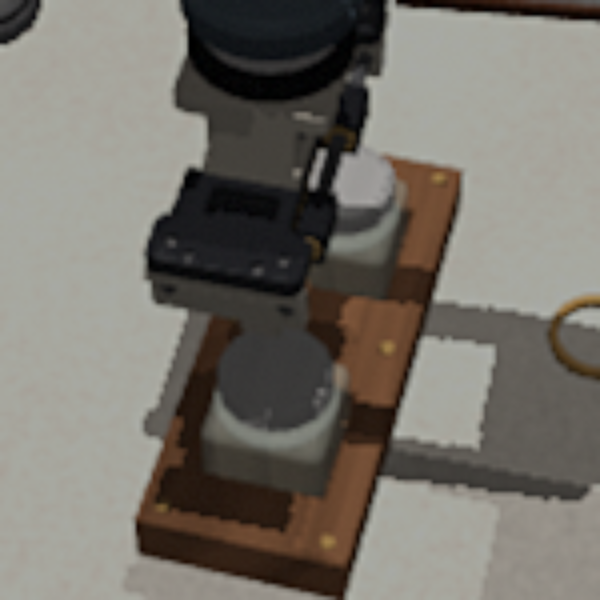

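The lid at about (277,375) in the crop is clear, and the finger width of 40 mm shows the striker is held. Now I'll place it.

```bash
python3 - <<'E'
from bench import robot
from h import *
o=(np.pi,0,0)
p=(489,-346)
robot.move_ptp((*p,120),o)
print(robot.current_gripper_width()*93)
robot.move_linear((*p,25),speed=100)
print(robot.move_linear((*p,7.3),speed=20,f_stop=3),robot.current_tcp_pos())
w=robot.current_gripper_width()
robot.move_gripper(w+.04);robot.sleep(.2);robot.move_gripper(.65)
robot.move_linear((*p,60),speed=80)
robot.move_ptp((541,125.4,180),(np.pi,0,-.6))
print(robot.current_t(),robot.current_qpos())
T=robot.get_image("top");cv2.imwrite("pics/t3.png",cv2.resize(T["img"][180:280,390:490],None,fx=4,fy=4))
E
```

```text
39.894463556702526
False [ 489.07190661 -346.09703745    7.36172634]
13.7667 [ 2.57701497e-02  2.97378461e-01  1.58063009e+00 -3.03652769e-04
  1.26411764e+00  2.19722665e+00]
```

View pics/t3.png

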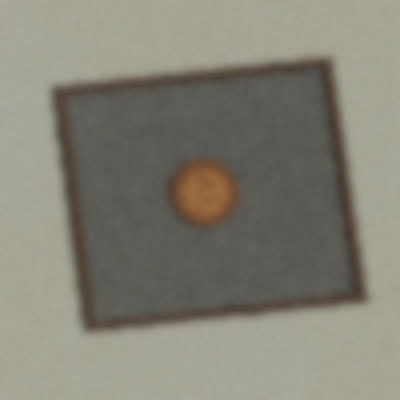

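The striker lies flat near the middle of the tray, at about (205,192) in the crop. Next I'll centre on the lid with two crossed grips and check the forces.

```bash
python3 - <<'E'
from bench import robot
from h import *
p=(541,125.4)
robot.move_gripper(1.0)
robot.move_ptp((*p,115),(np.pi,0,-.6+np.pi/2))
print(robot.move_linear((*p,71.5),speed=60,f_stop=5))
for k in range(2):
    if k: robot.move_linear((*p,100),speed=100);robot.move_ptp((*p,100),(np.pi,0,-.6));print(robot.move_linear((*p,71.5),speed=60,f_stop=5))
    f0=robot.current_contact_force();robot.move_gripper(.55);robot.sleep(.2)
    print(robot.current_gripper_width()*93,robot.current_finger_force(),robot.current_contact_force()-f0,robot.current_tcp_pos(),robot.current_ft_torque(),robot.current_t())
    if k==0: robot.move_gripper(1.0)
E
```

```text
False
61.399174621618066 30.000253070611507 [ 2.3575856  -2.23229686  1.58291504] [541.6418492  125.15764     71.80236036] [-0.38137571 -0.42654281  0.03901989] 17.6333
False
61.52974933861157 29.7473445860669 [ 1.39340487  0.71947886 -0.24187995] [541.28089302 125.49726393  71.65891431] [ 0.28090655 -0.22770911  0.03361557] 21.625
```

```bash
python3 - <<'E'
from bench import robot
from h import *
p=(541.2,125.4,71.6)
for a in(4,8,12,17,25,35,45,55,62,68):
    robot.move_ptp(p,(np.pi,0,-.6+np.radians(a)))
    print(a,robot.current_eef_rot()[2].round(3),robot.current_ft_torque().round(2),robot.current_contact_force().round(1),robot.current_tcp_pos().round(1),round(robot.current_gripper_width()*93,2))
print(robot.current_t())
E
```

```text
4 -0.532 [0.1  0.01 0.09] [ 0.7 -0.9  2. ] [541.2 125.3  71.8] 61.47
8 -0.463 [-0.01  0.01  0.07] [ 0.7 -0.3  4.4] [541.3 125.3  71.9] 61.34
12 -0.394 [0.06 0.03 0.03] [-0.7 -0.6  4.6] [541.5 125.4  71.9] 61.13
17 -0.306 [ 0.01 -0.01  0.07] [-0.   0.6  4.3] [541.5 125.4  71.9] 60.9
25 -0.166 [ 0.08 -0.02  0.06] [-0.4 -0.3  4.9] [541.5 125.4  71.9] 61.14
35 0.008 [ 0.02 -0.05  0.11] [-0.7 -0.5  5.4] [541.6 125.4  71.9] 61.27
45 0.183 [-0.02 -0.04  0.01] [ 0.2 -0.1  5.3] [541.6 125.4  71.9] 61.12
55 0.357 [ 0.   -0.03  0.05] [-0.1  0.4  5.1] [541.6 125.4  71.9] 61.16
62 0.48 [ 0.01 -0.08  0.09] [-0.1  0.5  5.5] [541.6 125.4  71.9] 60.98
68 0.584 [-0.03 -0.05  0.12] [ 0.3 -0.1  5. ] [541.6 125.4  71.9] 61.45
24.2583
```

```bash
python3 - <<'E'
from bench import robot
from h import *
p=robot.current_tcp_pos(); p=np.array([541.4,125.4,71.6])
for dz in(1,2,3,4,5):
    robot.move_linear(p+[0,0,dz],speed=10)
    robot.sleep(.1)
    f=np.mean([robot.current_contact_force() for _ in range(3)],axis=0)
    print(dz,f.round(1),robot.current_tcp_pos().round(2),round(robot.current_gripper_width()*93,2))
    if f[2]<-2.2: break
print(robot.current_t())
S=robot.get_image("side");cv2.imwrite("pics/s4.png",cv2.resize(S["img"][180:280,220:320],None,fx=6,fy=6))
E
```

```text
1 [0.8 1.1 2.9] [541.5  125.39  72.59] 61.4
2 [-0.9  0.3  0.3] [540.88 125.37  73.13] 61.17
3 [-0.1  0.1 -1.2] [541.38 125.4   74.6 ] 60.77
4 [ 0.2 -0.1 -1.2] [541.41 125.41  75.63] 61.06
5 [ 0.   0.2 -0.5] [541.42 125.4   76.62] 61.31
26.0083
```

The lift force is only about the lid's weight, so it is free. I'll raise it to 15 mm clearance and check.

```bash
python3 - <<'E'
from bench import robot
from h import *
p=np.array([541.4,125.4,99.3])
print(robot.move_linear(p,speed=25,f_stop=4))
robot.sleep(.4)
print(np.mean([robot.current_contact_force() for _ in range(4)],axis=0).round(2),robot.current_tcp_pos().round(2),robot.current_gripper_width()*93,robot.current_finger_force(),robot.current_t())
S=robot.get_image("side");cv2.imwrite("pics/s5.png",cv2.resize(S["img"][180:280,220:320],None,fx=6,fy=6,interpolation=cv2.INTER_CUBIC))
E
```

```text
False
[ 0.2   0.64 -0.36] [541.37 125.39  99.24] 61.34479308667276 30.285749724134803 27.5167
```

View pics/s5.png

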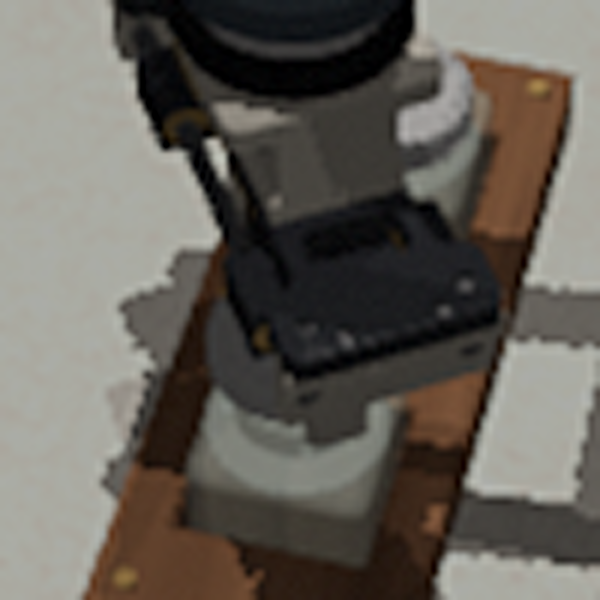

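The picture shows the lid held level at about (280,370) in the crop. The jar's open neck is visible below it at about (290,430), and the jar is still down in its well. I'm handing in.

```bash
python3 -c "
from bench import robot
print(robot.hand_in())"
```

```text
the job is handed in; nothing more can be done
None
```

I handed the job in at about 27.5 s: the striker lies flat in the tray, and the lid was turned 68° and is held level about 15 mm above the jar, which is still in its well; the judge returned no verdict.

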